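Feeler gauge test of the air gaps behind the bottle warmer and the steriliser

ROBOT

A 6-joint arm with a two-finger parallel gripper is mounted at the origin on the work surface. World frame = base frame: x ahead of the robot, y to its left, z up, the work surface at z = 0. Lengths are in m, angles in rad, forces in N, time in s.
With the tool pointing down it reaches from about 0.35 to 0.975 m from the base axis. Payload 4.9 kg.
Tool frame: the origin (TCP) lies at the very end of the fingers, on their centre line; the grasp point (between the pads) lies 19 mm behind it; z points along the fingers, y is the line along which they close (so a half turn about z gives the same grasp; the last joint's range is limited). The gripper opens to 85 mm and grips with 20 to 120 N. Pads are 22 mm wide; open, the fingers measure 114 mm over their backs; the gripper's body (76 mm by 85 mm) begins 54 mm behind the grasp point. The pads swing forward as they close: fully open they stand 13 mm farther back than shut.
Start: joints at [1.171, 0.053, 1.613, -0, 1.476, -0.119], TCP at [0.173, 0.601, 0.231] pointing down, gripper open.
Joint ranges: [-3.01, 3.01], [-1.01, 2.22], [0.06, 2.58], [-1.02, 4.17], [0.09, 2.62], [-3.14, 3.14]. Speed limits (rad/s): [2.57, 2.57, 3.14, 3.14, 3.14, 3.14].

INTERFACE

Orientations are given as a rotation vector (axis times angle).
In Python, from station import ctrl, imaging gives the robot as it stands.
- The arm moves only by the tool play_rows, never from a script. Its argument "series" is a list of rows, each a list of 3 entries, a list of its own where there are three numbers: the opening, from 0 (shut) to 1 (fully open), then the shift along the tool's x, y, z each as a share of 0.05 m, from -1 to 1, then the turn, a rotation vector about the tool's x, y, z each as a share of 8 degrees, from -1 to 1. In form: [[grip, [dx, dy, dz], [ax, ay, az]], ...]. A call has 1 to 8 rows; each row shifts and turns the commanded pose from where the row before left it, along the tool's axes as they then stand; what a row does not reach is not made up. A row lasts 1/8 s, in which the tool goes at most 62.5 mm and 10.7 degrees, less where a joint would pass 70% of its speed; a pose out of reach is approached as far as the arm can. A call with a number of a shift or a turn outside -1 to 1 is refused whole. A call with a gripper value outside its range is refused whole. The fingers move at their own pace and stop on an object; "force" is the grip in N (left out, the last holds). Time passes only in rows, so rows that do not move let the fingers close. It gives the time, the measured TCP pose, the force, the opening and the grip force at its end, in the units of the state.
- ctrl.get_obs(): the state, without advancing time (a new reading comes with each control period).
- imaging.get_image(name): name is "scene" or "top" or "wrist"; returns a dict with "color" (480x640x3 uint8, blue, green, red), "fx", "fy", "cx", "cy" (pixels), "extrinsics" (4x4, takes a point from world to camera coordinates); the wrist camera has in their place "hand_eye" (4x4, takes a point from camera to tool coordinates, whose origin is the TCP and whose axes are the flange's). Camera axes: x right, y down, z forward; pixel columns grow to the right and rows downward; lengths in m; the calibration is good to about 2 mm. The wrist camera is an equidistant fisheye: a pixel r from the principal point sees the ray r / f radians off the axis. A picture is of the moment at which its call begins: read the wrist's pose just before it. There is no depth.
- ctrl.finish_job(): hands the job in; it is judged then, once.
The state is a dict: "t": time; "q": joint angles; "dq": joint speeds; "effort": joint torques, N m; "tool_pos": TCP position; "tool_rot": TCP orientation; "contact_force": force on the tool from outside, world axes, zero at the start; "wrist_torque": the same for the moment, N m; "opening": finger opening in m; "grip_force": force on a finger pad.
Only numpy, scipy, OpenCV 4.12 (cv2) and the standard library are available. Lean on these libraries where they do the work, as an engineer would, in place of code of your own. Each camera call takes 0.05 s, during which the arm holds its last target. There are 200 camera calls.

TASK

Check the air gaps between the stacking tiers and the two appliances in front of them with the feeler gauge that hangs in its white rest. First press the blade's end, upright, onto the narrow gap behind the steriliser, to see that it jams there; then slide the held blade down into the wide gap behind the bottle warmer until its shoulder rests on top, and leave it standing there. Do not move or knock over the glass bottle.

Things in the scene. Friction and masses are not known exactly. Their poses are not given: they have to be found in the camera images.
- gauge_grip (a point): Mid grip tab of the loose 120 g feeler gauge, hanging in a white 70x70x80 mm rest. Bottom up: steel blade 8 thick (x) x 40 wide (y) x 60 mm long; grey shoulder 50 (x) x 46 x 8; grey grip tab 14 thick (x) x 30 wide x 50 tall. Point: 25 mm below the tab's top, 25 above shoulder top, 33 above its underside, 93 above the blade's end. z up. Grip tab across its 14 mm (fingers close along x).
- narrow_gap (a point): Mouth centre of the 4 mm gap between the fixed steriliser's back (white box 155 deep x 150 wide x 120 mm high, flat lid with low grey bar) and the closed front of the fixed grey tiers (400 long, 190 deep, flat top). Mouth level with both tops, 120 mm up. x: across the gap, appliance to tiers; y: along it (150 mm); z up. Gauge x goes along this x. The 8 mm blade cannot enter.
- wide_gap (a point): Mouth centre of the 24 mm gap between the fixed bottle warmer's back (white box 115 deep x 130 wide x 120 mm high, round 62 mm well in its top, toggle in front) and the tiers' front. Level with both tops, 120 mm up; 130 mm long, open down to the ledge: the blade goes in until the shoulder rests on both tops. Axes as narrow_gap. Warmer and steriliser may swap left and right.
- bottle_mid (a point): Half-way up an empty glass bottle, 56 mm diameter, 150 mm tall, standing loose on the ledge; a bystander to be left alone.
Things that resemble listed ones, but are neither listed nor needed, are in the scene too. What is shaped like the part that bears narrow_gap but purple is not meant.

How it is judged:
By the outcome, as a careful person would: the job done as asked, in the order asked, and still so for the second after the job is handed in, with the robot touching nothing.
It also fails if it takes over 42 s, if anything falls off the work surface, if the arm or the gripper's body presses on something with over 40 N, if the wrist force passes 120 N, or if a joint passes its speed limit or range.

## Working session

There is one attempt and no reset: what is moved stays moved. The work goes in short steps, Python scripts to look and compute and a tool call to move; the robot and the scene stay as the last step left them, time stands still between calls to the robot, and variables do not carry over. Pictures are saved under pics/ and viewed, at most 10 in all, crops included, and the job is handed in when it is done.

Besides the shell and the picture viewer there is one more tool, called after "Emit:" in YAML: its name, and indented under it one key for each argument. play_rows: Moves the arm, as the interface text tells. Shift numbers are shares of 0.05 m and turn numbers shares of 8 degrees, none past 1 either way. Its arguments: {"type":"object","properties":{"series":{"type":"array"},"force":{"type":"number"}},"required":["series"]}

```bash
mkdir -p pics; cat > h.py <<'E'
import sys; sys.path.insert(0,'.')
import numpy as np, cv2
from station import ctrl, imaging
E
python3 - <<'E'
from h import *
import pickle
o=ctrl.get_obs(); print(o)
d={n:imaging.get_image(n) for n in("scene","top","wrist")}
pickle.dump((o,d),open('d0.pkl','wb'))
for n in d:
    cv2.imwrite(f'pics/{n}0.png',d[n]['color']); print(n,{k:v for k,v in d[n].items() if k!='color'})
E
```

```text
{'t': 0.0, 'q': array([ 1.17098050e+00,  5.33704254e-02,  1.61430108e+00, -1.75953916e-05,
        1.47599621e+00, -1.18998565e-01]), 'dq': array([-0.00158883, -0.00019195,  0.00038342,  0.00037187, -0.00015186,
       -0.00020625]), 'effort': array([ 5.25568248e-04, -3.93680584e+01, -3.70179176e+01, -1.37262286e-04,
        7.02381876e-03,  2.65328794e-05]), 'tool_pos': array([0.17297129, 0.5999368 , 0.23005038]), 'tool_rot': array([-0.43958381, -3.11016443,  0.00315699]), 'contact_force': array([ 0.24994038, -0.71424739, -0.75545862]), 'wrist_torque': array([-0.00535947, -0.01069326,  0.03311948]), 'grip_force': 0.0, 'opening': 0.08570174878620643}
scene {'fx': 447.802069917687, 'fy': 447.802069917687, 'cx': 319.86691047862604, 'cy': 242.11078965428953, 'extrinsics': array([[-0.75048357, -0.66074917,  0.01359949,  0.34578092],
       [-0.55709572,  0.62141473, -0.55089754,  0.31155321],
       [ 0.35555417, -0.42101577, -0.83446208,  0.82308637],
       [ 0.        ,  0.        ,  0.        ,  1.        ]])}
top {'fx': 456.1300917812585, 'fy': 456.1300917812585, 'cx': 323.37113677783714, 'cy': 238.06278612499162, 'extrinsics': array([[-0.00344346, -0.99987547, -0.015401  , -0.02498514],
       [-0.99394543,  0.0051136 , -0.10975578,  0.47004902],
       [ 0.10982087,  0.01492982, -0.99383926,  1.22070944],
       [ 0.        ,  0.        ,  0.        ,  1.        ]])}
wrist {'fx': 371.64829954431775, 'fy': 371.64829954431775, 'cx': 323.49984046049116, 'cy': 247.32507282285593, 'hand_eye': array([[ 1.15857071e-04, -9.50351389e-01, -3.11178765e-01,
         8.02289782e-02],
       [ 9.99999962e-01,  1.88309625e-04, -2.02787766e-04,
         2.31661674e-04],
       [ 2.51317592e-04, -3.11178730e-01,  9.50351374e-01,
        -1.41512898e-01],
       [ 0.00000000e+00,  0.00000000e+00,  0.00000000e+00,
         1.00000000e+00]])}
```

```bash
ls .
```

```text
d0.pkl
h.py
pics
```

View pics/top0.png

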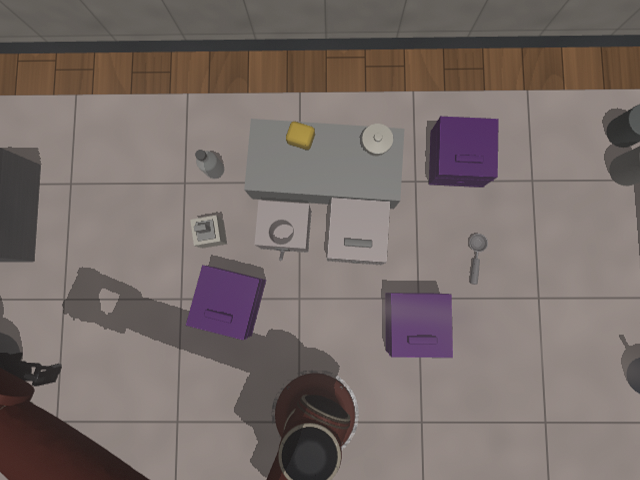

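View pics/scene0.png

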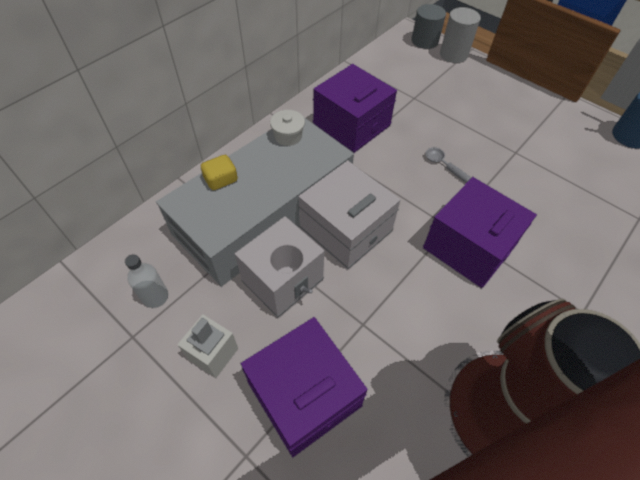

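Top view: the gauge in its white rest is at about (205,230), the bottle at (207,160), the warmer at (283,225), the steriliser at (358,230) and the tiers at (325,160). The purple boxes are decoys. I'll enlarge the area of interest next.

```bash
cat >> h.py <<'E'
def ray(im,u,v):
    T=im['extrinsics'];R=T[:3,:3]
    return -R.T@T[:3,3], R.T@np.array([(u-im['cx'])/im['fx'],(v-im['cy'])/im['fy'],1])
def plane(im,u,v,z):
    c,d=ray(im,u,v); return c+d*(z-c[2])/d[2]
def proj(im,p):
    q=im['extrinsics'][:3]@np.append(p,1); return im['fx']*q[0]/q[2]+im['cx'],im['fy']*q[1]/q[2]+im['cy']
def tri(a,ua,b,ub):
    c1,d1=ray(a,*ua);c2,d2=ray(b,*ub)
    s=np.linalg.lstsq(np.c_[d1,-d2],c2-c1,rcond=None)[0]
    p,q=c1+s[0]*d1,c2+s[1]*d2
    return (p+q)/2,np.linalg.norm(p-q)
E
python3 - <<'E'
from h import *
import pickle
o,d=pickle.load(open('d0.pkl','rb'))
t=d['top']['color'][180:275,185:400]; s=d['scene']['color'][160:380,120:410]
a=cv2.resize(t,(795,351),interpolation=cv2.INTER_CUBIC)   # x3.698
cv2.imwrite('pics/tc.png',a)
cv2.imwrite('pics/sc.png',cv2.resize(s,None,fx=2.7,fy=2.7,interpolation=cv2.INTER_CUBIC))
E
```

```text
(no output)
```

View pics/tc.png

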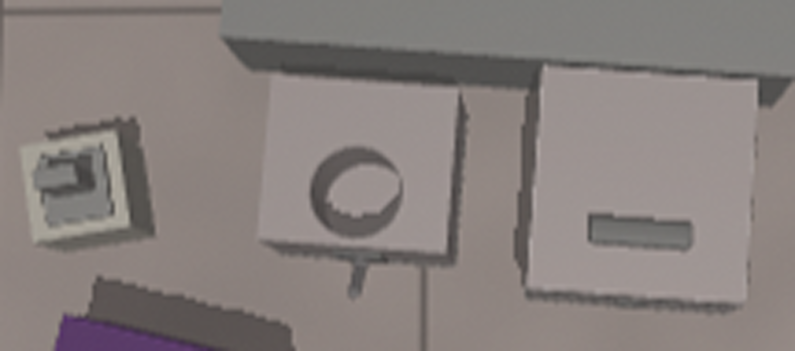

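View pics/sc.png

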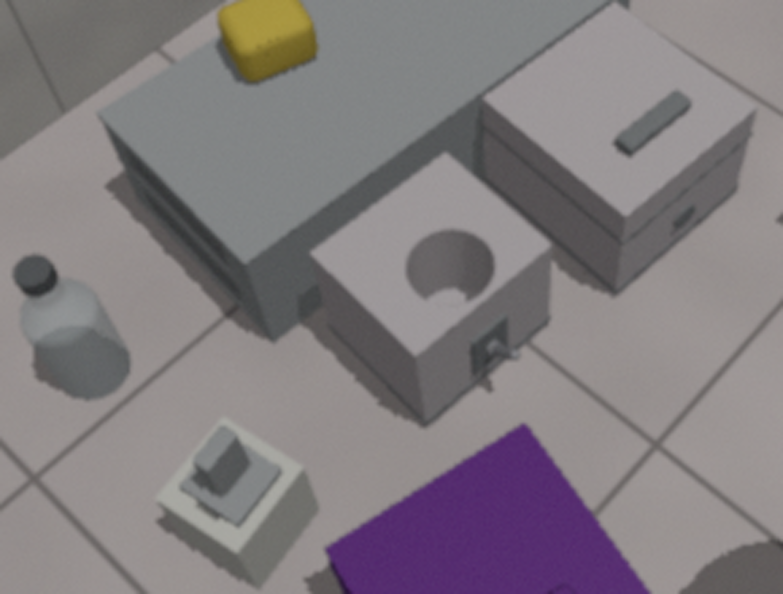

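Crops: the rest's top corners are at about (22,145)…(131,225) in the top crop, and the grip tab's top spans (33,163)–(78,190). The warmer's back edge runs (272,75)–(462,90), the steriliser's back edge (543,67)–(757,80), and the tiers' front-left corner is at (222,38). In the scene crop the tab is at (220,455).

```bash
python3 - <<'E'
from h import *
import pickle
np.set_printoptions(precision=4,suppress=True)
o,d=pickle.load(open('d0.pkl','rb'));T=d['top'];S=d['scene']
ft=lambda x,y:(184.5+(x+.5)/3.698+.0,179.5+(y+.5)/3.695)
fs=lambda x,y:(119.5+(x+.5)/2.7,159.5+(y+.5)/2.7)
P={'tierFL':((222,38),(247,263)),'wBL':((272,75),(312,254)),'wBR':((462,90),(446,156)),'wFR':((447,253),(550,245)),'wFL':((260,240),(415,354)),
'sBL':((543,67),(483,100)),'sBR':((757,80),(618,5)),'sFR':((745,305),(755,115)),'sFL':((527,290),(625,225))}
for k,(a,b) in P.items():
    p,e=tri(T,ft(*a),S,fs(*b)); print(k,p,round(e,4),plane(T,*ft(*a),.12)[:2],plane(S,*fs(*b),.12)[:2])
print('tier R top', plane(T,*ft(793,80),.12))
for n,a in(('r1',(22,145)),('r2',(113,130)),('r3',(131,225)),('r4',(38,245))): print(n,plane(T,*ft(*a),.08)[:2])
for n,a in(('r1',(158,498)),('r2',(225,420)),('r3',(304,468)),('r4',(247,545))): print(n,plane(S,*fs(*a),.08)[:2])
# refined colour: grey gauge pixels, print patch
g=cv2.cvtColor(T['color'],cv2.COLOR_BGR2GRAY)
print(g[214:246,188:224])
E
```

```text
tierFL [0.5864 0.1742 0.1164] 0.0024 [0.5846 0.1727] [0.5853 0.1759]
wBL [0.5593 0.1385 0.1152] 0.0001 [0.5583 0.1377] [0.5566 0.1401]
wBR [0.5502 0.0077 0.1096] 0.003 [0.547  0.0064] [0.5458 0.0136]
wFR [0.4361 0.0177 0.1144] 0.003 [0.4343 0.0167] [0.4352 0.0211]
wFL [0.4456 0.1461 0.1167] 0.0036 [0.4438 0.1445] [0.4459 0.148 ]
sBL [ 0.5648 -0.0489  0.1135] 0.0019 [ 0.5627 -0.0494] [ 0.562  -0.0448]
sBR [ 0.5527 -0.198   0.1132] 0.0028 [ 0.5527 -0.1964] [ 0.5477 -0.1932]
sFR [ 0.3997 -0.1868  0.1047] 0.002 [ 0.3979 -0.1853] [ 0.3953 -0.1748]
sFL [ 0.4106 -0.0372  0.1047] 0.0018 [ 0.4088 -0.0377] [ 0.4059 -0.0282]
tier R top [ 0.5525 -0.2211  0.12  ]
r1 [0.5166 0.3222]
r2 [0.5271 0.2573]
r3 [0.4588 0.2429]
r4 [0.4449 0.3087]
r1 [0.5144 0.3249]
r2 [0.5243 0.2587]
r3 [0.4578 0.2464]
r4 [0.4462 0.3068]
[[137 138 137 ...  85  92 138]
 [137 136 137 ...  88  93 138]
 [138 137 137 ...  87  94 138]
 ...
 [136 136 136 ...  99  99  98]
 [135 136 136 ... 106 102 109]
 [135 135 135 ... 125 121 130]]
```

```bash
cat >> h.py <<'E'
from scipy.spatial.transform import Rotation as Ro
def down(a):  # tool down, tool y at world angle a
    y=np.array([np.cos(a),np.sin(a),0]);z=np.array([0,0,-1.]);return Ro.from_matrix(np.c_[np.cross(y,z),y,z])
def plan(p,a,n):
    o=ctrl.get_obs();R=Ro.from_rotvec(o['tool_rot']);w=(R.inv()*down(a)).as_rotvec()/n;dp=(np.array(p)-o['tool_pos'])/n
    for i in range(n):
        print(np.round(R.inv().apply(dp)/.05,2).tolist(),np.round(np.degrees(w)/8,2).tolist());R=R*Ro.from_rotvec(w)
def wpix(im,o,u,v,z):
    x=(u-im['cx'])/im['fx'];y=(v-im['cy'])/im['fy'];r=np.hypot(x,y)
    d=np.array([x/r*np.sin(r),y/r*np.sin(r),np.cos(r)]) if r>0 else np.array([0,0,1.])
    H=im['hand_eye'];R=Ro.from_rotvec(o['tool_rot'])
    c=R.apply(H[:3,3])+o['tool_pos'];d=R.apply(H[:3,:3]@d);return c+d*(z-c[2])/d[2]
E
python3 -c "
from h import *
plan([.487,.283,.215],.18,14)"
```

```text
[-0.56, -0.31, 0.02] [-0.0, 0.0, 0.57]
[-0.58, -0.27, 0.02] [-0.0, 0.0, 0.57]
[-0.6, -0.22, 0.02] [-0.0, 0.0, 0.57]
[-0.61, -0.17, 0.02] [-0.0, 0.0, 0.57]
[-0.63, -0.12, 0.02] [-0.0, 0.0, 0.57]
[-0.63, -0.07, 0.02] [-0.0, 0.0, 0.57]
[-0.64, -0.02, 0.02] [-0.0, 0.0, 0.57]
[-0.64, 0.03, 0.02] [-0.0, 0.0, 0.57]
[-0.63, 0.08, 0.02] [-0.0, 0.0, 0.57]
[-0.62, 0.13, 0.02] [-0.0, 0.0, 0.57]
[-0.61, 0.18, 0.02] [-0.0, 0.0, 0.57]
[-0.6, 0.23, 0.02] [-0.0, 0.0, 0.57]
[-0.58, 0.27, 0.02] [-0.0, 0.0, 0.57]
[-0.55, 0.32, 0.02] [-0.0, 0.0, 0.57]
```

Emit:
play_rows:
  series:
    - [1, [-0.56, -0.31, 0.02], [0, 0, 0.57]]
    - [1, [-0.58, -0.27, 0.02], [0, 0, 0.57]]
    - [1, [-0.6, -0.22, 0.02], [0, 0, 0.57]]
    - [1, [-0.61, -0.17, 0.02], [0, 0, 0.57]]
    - [1, [-0.63, -0.12, 0.02], [0, 0, 0.57]]
    - [1, [-0.63, -0.07, 0.02], [0, 0, 0.57]]
    - [1, [-0.64, -0.02, 0.02], [0, 0, 0.57]]
    - [1, [-0.64, 0.03, 0.02], [0, 0, 0.57]]

```text
t: 1.15
tool_pos: [0.3534, 0.418, 0.2229]
tool_rot: [-1.395, -2.815, 0.001]
contact_force: [0.3, 0.1, 0.2]
opening: 0.0854
grip_force: 0.0
```

Emit:
play_rows:
  series:
    - [1, [-0.63, 0.08, 0.02], [0, 0, 0.57]]
    - [1, [-0.62, 0.13, 0.02], [0, 0, 0.57]]
    - [1, [-0.61, 0.18, 0.02], [0, 0, 0.57]]
    - [1, [-0.6, 0.23, 0.02], [0, 0, 0.57]]
    - [1, [-0.58, 0.27, 0.02], [0, 0, 0.57]]
    - [1, [-0.55, 0.32, 0.02], [0, 0, 0.57]]
    - [1, [0, 0, 0], [0, 0, 0]]
    - [1, [0, 0, 0], [0, 0, 0]]

```text
t: 2.15
tool_pos: [0.4868, 0.2832, 0.217]
tool_rot: [-2.017, -2.408, 0.001]
contact_force: [0.0, 0.0, -0.1]
opening: 0.0856
grip_force: 0.0
```

```bash
python3 - <<'E'
from h import *
import pickle
o=ctrl.get_obs();im=imaging.get_image('wrist');pickle.dump((o,im),open('w1.pkl','wb'))
cv2.imwrite('pics/w1.png',im['color']);print(o['tool_pos'],o['tool_rot'],o['t'])
E
```

```text
[0.48678151 0.28321253 0.21701359] [-2.01668687e+00 -2.40788903e+00  6.61046217e-04] 2.15
```

View pics/w1.png

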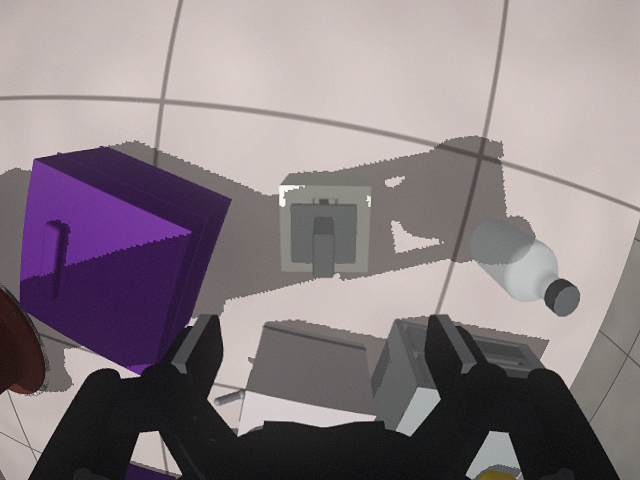

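The wrist view shows the rest at cols 280–371, rows 187–271. The shoulder is at cols 291–357, rows 204–263, and the tab at cols 314–333 with its top face around rows 248–277. The fingers straddle it evenly and are aligned.

```bash
python3 - <<'E'
from h import *
import pickle
np.set_printoptions(precision=4,suppress=True)
o,im=pickle.load(open('w1.pkl','rb'))
for n,u,v,z in [('tabtopL',313.5,277,.138),('tabtopR',333.5,277,.138),('tabtopL far',313.5,248,.138),('tabtopR far',333.5,248,.138),('shFL',291,204,.088),('shFR',357,204,.088),('shNL',291,263,.088),('shNR',357,263,.088),('r',280,187,.08),('r',371,187,.08),('r',280,271,.08),('r',371,271,.08)]: print(n,wpix(im,o,u,v,z)[:2])
g=cv2.cvtColor(im['color'],cv2.COLOR_BGR2GRAY)
for r in (212,230,240,244,247,250,255,265,272): print(r,g[r,284:366:2])
print(g[196:286:2,323])
E
```

```text
tabtopL [0.4823 0.2701]
tabtopR [0.495  0.2724]
tabtopL far [0.479  0.2895]
tabtopR far [0.4914 0.2917]
shFL [0.4582 0.304 ]
shFR [0.5065 0.3126]
shNL [0.4652 0.2578]
shNR [0.5159 0.2668]
r [0.4474 0.3139]
r [0.5154 0.3261]
r [0.4572 0.2462]
r [0.5298 0.2592]
212 [140 138 136 127 105 105 103 101 108 101 105 103 105 104 106 108 103 105
 103 100 105 104 101 102 104 104 102 103 101 105 105 101 107 104 104 106
 101 140 140 139 138]
230 [137 138 139 128 103 102 103 103 103 103 103 104 104 101  99  84  88  86
  88  85  88  83  90  84  85  98 100 106 103 105 104 106 103 102 107 102
 113 137 140 139 138]
240 [136 137 133 126 104 102 101 105 100 103 101 103 102  98  95  99 102 103
 105 103 104 103 102 104 100  96 101 105 101 107 105 101 102 101 104 103
 135 137 136 140 137]
244 [137 137 138 126  99 100  97 102 101 104 102 105 105 100  98 100 100 105
 107 104 100 106 102 106 102  91 101 103 104 101 102 104 103 104 102 105
 133 139 137 140 136]
247 [139 138 137 129 100 103 105 102 103 101 105 102 104  99  90  97 103 103
 102 103 101 101 102 101 101  93 105 104 105 102 103 100 107 101 105 105
 1
[... 191 characters left out ...]

255 [136 136 139 133 101 100 100 103 103  98 103 102 100 106  97 103 104 104
 106 106 103 102 101 102  99 101 101 106 105 102 104 103 108 103 101 105
 136 136 139 138 140]
265 [139 135 139 140 137 135 139 139 139 141 138 140 138 138 114 102 104 102
 101 103 103 107 101  99  98 121 139 139 140 139 141 141 140 142 139 139
 138 136 138 141 143]
272 [111 117 115 108 113 113 111 113 115 116 112 111 115 111  98  97 101 104
 102 102 102 104 104 102 102 106 108 109 113 113 114 114 120 119 125 122
 120 121 124 124 122]
[140 121  80  81  85 103 104 108 108 102 100  85  87  86  88  91  87  89
  88  98 101 105 106 103 103 103 103 103 103 102 107 102 104 105 105 105
 104 104 101 105 100 181 202 195 199]
```

Emit:
play_rows:
  series:
    - [1, [0.05, -0.01, 0.6], [0, 0, 0]]
    - [1, [0, 0, 0.8], [0, 0, 0]]
    - [1, [0, 0, 0.6], [0, 0, 0]]
    - [1, [0, 0, 0.42], [0, 0, 0]]
    - [1, [0, 0, 0], [0, 0, 0]]
    - [0, [0, 0, 0], [0, 0, 0]]
    - [0, [0, 0, 0], [0, 0, 0]]
    - [0, [0, 0, 0], [0, 0, 0]]
  force: 70

```text
t: 3.2
tool_pos: [0.4869, 0.2857, 0.0975]
tool_rot: [2.017, 2.407, 0.003]
contact_force: [-0.3, 0.8, 0.2]
opening: 0.0325
grip_force: 0.0
```

Emit:
play_rows:
  series:
    - [0, [0, 0, 0], [0, 0, 0]]
    - [0, [0, 0, 0], [0, 0, 0]]
    - [0, [0, 0, 0], [0, 0, 0]]

```text
t: 3.58
tool_pos: [0.4867, 0.2855, 0.097]
tool_rot: [2.018, 2.407, 0.001]
contact_force: [-1.4, 0.3, 3.6]
opening: 0.0132
grip_force: 68.7
```

Emit:
play_rows:
  series:
    - [0, [0, 0, -0.3], [0, 0, 0]]
    - [0, [0, 0, -0.7], [0, 0, 0]]
    - [0, [0, 0, -0.8], [0, 0, 0]]
    - [0, [0, 0, -0.8], [0, 0, 0]]
    - [0, [0, 0, -0.5], [0, 0, 0]]
    - [0, [0, 0, 0], [0, 0, 0]]

```text
t: 4.32
tool_pos: [0.4874, 0.2858, 0.2544]
tool_rot: [2.016, 2.406, 0.008]
contact_force: [-0.1, -0.1, -1.7]
opening: 0.0129
grip_force: 68.4
```

```bash
python3 -c "
from h import *
print(ctrl.get_obs()['tool_pos'])
plan([.559,-.121,.245],-.082,14)"
```

```text
[0.48742    0.2858469  0.25441047]
[-0.59, -0.0, 0.01] [0.0, -0.0, 0.13]
[-0.59, 0.01, 0.01] [0.0, -0.0, 0.13]
[-0.59, 0.02, 0.01] [0.0, -0.0, 0.13]
[-0.59, 0.03, 0.01] [0.0, -0.0, 0.13]
[-0.59, 0.04, 0.01] [0.0, -0.0, 0.13]
[-0.59, 0.05, 0.01] [0.0, -0.0, 0.13]
[-0.59, 0.06, 0.01] [0.0, -0.0, 0.13]
[-0.59, 0.07, 0.01] [0.0, -0.0, 0.13]
[-0.58, 0.09, 0.01] [0.0, -0.0, 0.13]
[-0.58, 0.1, 0.01] [0.0, -0.0, 0.13]
[-0.58, 0.11, 0.01] [0.0, -0.0, 0.13]
[-0.58, 0.12, 0.01] [0.0, -0.0, 0.13]
[-0.58, 0.13, 0.01] [0.0, -0.0, 0.13]
[-0.57, 0.14, 0.01] [0.0, -0.0, 0.13]
```

Emit:
play_rows:
  series:
    - [0, [-0.3, 0, 0.01], [0, 0, 0.07]]
    - [0, [-0.59, 0, 0.01], [0, 0, 0.13]]
    - [0, [-0.59, 0.01, 0.01], [0, 0, 0.13]]
    - [0, [-0.59, 0.03, 0.01], [0, 0, 0.13]]
    - [0, [-0.59, 0.04, 0.01], [0, 0, 0.13]]
    - [0, [-0.59, 0.05, 0.01], [0, 0, 0.13]]
    - [0, [-0.59, 0.06, 0.01], [0, 0, 0.13]]
    - [0, [-0.59, 0.07, 0.01], [0, 0, 0.13]]

```text
t: 5.32
tool_pos: [0.5236, 0.0648, 0.2446]
tool_rot: [-2.178, -2.26, 0.005]
contact_force: [0.2, 0.3, -1.6]
opening: 0.0136
grip_force: 68.3
```

Emit:
play_rows:
  series:
    - [0, [-0.58, 0.08, 0.01], [0, 0, 0.13]]
    - [0, [-0.58, 0.1, 0.01], [0, 0, 0.13]]
    - [0, [-0.58, 0.11, 0.01], [0, 0, 0.13]]
    - [0, [-0.58, 0.12, 0.01], [0, 0, 0.13]]
    - [0, [-0.58, 0.13, 0.01], [0, 0, 0.13]]
    - [0, [-0.56, 0.14, 0.01], [0, 0, 0.13]]
    - [0, [-0.29, 0.08, 0], [0, 0, 0.07]]
    - [0, [0, 0, 0], [0, 0, 0]]

```text
t: 6.32
tool_pos: [0.56, -0.1221, 0.2428]
tool_rot: [-2.308, -2.128, 0.002]
contact_force: [0.1, 0.5, -2.2]
opening: 0.0129
grip_force: 68.3
```

```bash
python3 - <<'E'
from h import *
import pickle
o=ctrl.get_obs();im=imaging.get_image('wrist');pickle.dump((o,im),open('w2.pkl','wb'))
cv2.imwrite('pics/w2.png',im['color']);print(o)
plan([.559,-.121,.245],-.082,1)
E
```

```text
{'t': 6.325, 'q': array([-3.44555766e-01, -7.52167771e-02,  1.72054030e+00,  1.85867023e-04,
        1.49890622e+00, -2.63168040e-01]), 'dq': array([ 0.028024  , -0.0175598 ,  0.00170362,  0.01011016,  0.00579952,
        0.0043055 ]), 'effort': array([-9.19400118e-01, -3.43560791e+01, -3.82237852e+01, -1.15686951e-01,
       -5.08598413e-02, -2.79900857e-02]), 'tool_pos': array([ 0.55998114, -0.12207256,  0.24284893]), 'tool_rot': array([-2.30820896e+00, -2.12757007e+00,  1.65913462e-03]), 'contact_force': array([ 0.0536138 ,  0.49171483, -2.23075548]), 'wrist_torque': array([ 0.01647813, -0.01612465,  0.01358057]), 'grip_force': 68.30883622169495, 'opening': 0.012938115170428947}
[0.0, -0.02, -0.03] [-0.01, -0.01, 0.01]
```

View pics/w2.png

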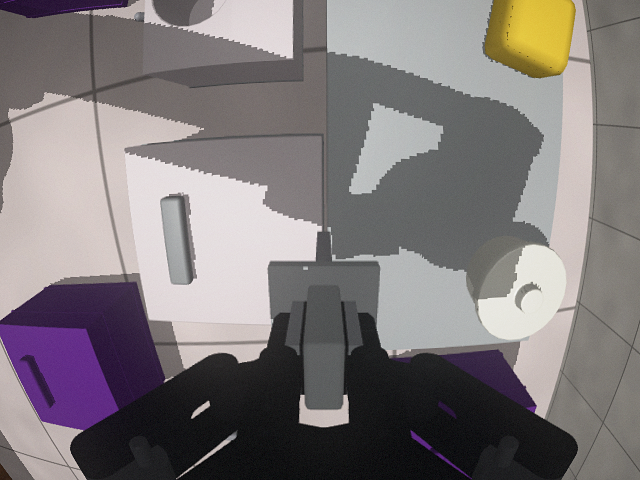

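The wrist view shows the narrow gap as a dark line at cols 323–328, rows 134–230. The blade tip is at cols 317–331, rows 232–262, directly in line with it. The warmer's back edge is at col 302–303 and the tiers' edge at col 327, rows 0–80.

```bash
python3 - <<'E'
from h import *
import pickle
np.set_printoptions(precision=4,suppress=True,linewidth=200)
o,im=pickle.load(open('w2.pkl','rb'))
g=cv2.cvtColor(im['color'],cv2.COLOR_BGR2GRAY)
for r in (20,40,140,160,180,200,220,236,242,250,256): print(r,g[r,296:336])
yv=np.array([.0819,.9966]);xv=np.array([.9966,-.0819])
def rel(u,v,z):
    p=wpix(im,o,u,v,z);return p[:2],(p[:2]-o['tool_pos'][:2])@xv
for n,u,v,z in [('gapL',322.5,140,.12),('gapR',327,140,.12),('gapL',323,215,.12),('gapR',327,215,.12),('bl',316.5,240,.166),('bl',331,240,.166),('wb',303,30,.12),('tier',327,30,.12)]: print(n,*rel(u,v,z))
E
```

```text
20 [ 91  96  92  93  93  95  95 104 112 112 113 114 114 112 111 118 111 109 113 111 114 107 110 109 111 111 110 112 110 110  98 198 190 186 189 188 186 189 186 187]
40 [ 90  96  94  94  93  95  88 104 111 110 112 112 110 115 112 111 112 111 113 115 107 107 114 110 111 110 115 108 110 110  95 188 196 191 189 191 190 190 189 191]
140 [123 127 122 121 126 120 123 123 121 120 126 122 122 120 125 125 121 123 125 123 123 123 128 126 123 113  79  90 111 113  97  94 103 107 108 104 105 102 104 106]
160 [127 125 124 126 123 125 127 122 124 121 121 127 124 126 125 123 123 123 125 124 123 125 126 126 124 109  81  79 111 110  99  93  98 105 106 109 105 105 107 105]
180 [126 125 124 124 124 125 124 125 128 124 122 126 126 123 126 125 122 121 123 123 120 128 126 122 126 115  86  79 112 116 103  96 104 105 101 107 103 107 103 103]
200 [129 130 125 127 123 132 128 128 129 121 127 127 125 126 125 127 120 123 126 128 126 122 125 124 123 118  88  82 112 116 100  98 102 103 106 104 106 103 100 103]
220 [206 218 228 225 227 227 231 168 116 118 120 121 119 118 122 124 124 123 128 123 126 126 129 122 127 1
[... 374 characters left out ...]
 116 100  99 104]
250 [221 222 223 224 222 220 223 219 218 221 220 223 221 222 223 223 223 223 225 220 116  86  82  83  83  85  88  86  83  80  81  79  80  80  88 139 106 100 103 103]
256 [222 223 222 221 221 221 223 221 225 221 221 221 222 220 223 224 219 221 226 222  74  81  84  84  82  82  85  86  83  84  83  83  84  78  85 102 194 195 199 156]
gapL [ 0.5646 -0.0493] -0.0013708546406341442
gapR [ 0.5677 -0.0496] 0.0017877404615610796
gapL [ 0.5605 -0.1036] -0.0009952232300151735
gapR [ 0.5634 -0.1038] 0.0019237689237840518
bl [ 0.5563 -0.1083] -0.00476575268371038
bl [ 0.5652 -0.109 ] 0.0041466514701210665
wb [0.5575 0.0317] -0.015021126769788805
tier [0.5742 0.0302] 0.0017121419987894456
```

Emit:
play_rows:
  series:
    - [0, [0, -0.01, 0.25], [0, 0, 0]]
    - [0, [0, 0, 0.3], [0, 0, 0]]
    - [0, [0, 0, 0.2], [0, 0, 0]]
    - [0, [0, 0, 0.05], [0, 0, 0]]
    - [0, [0, 0, 0], [0, 0, 0]]

```text
t: 7.0
tool_pos: [0.5602, -0.1212, 0.2041]
tool_rot: [-2.308, -2.131, 0.0]
contact_force: [0.3, 0.1, -1.4]
opening: 0.0132
grip_force: 68.3
```

Emit:
play_rows:
  series:
    - [0, [0, 0, 0.05], [0, 0, 0]]
    - [0, [0, 0, 0.04], [0, 0, 0]]
    - [0, [0, 0, 0], [0, 0, 0]]

```text
t: 7.38
tool_pos: [0.5602, -0.1214, 0.1997]
tool_rot: [-2.308, -2.131, 0.0]
contact_force: [-0.7, -0.9, -2.3]
opening: 0.0131
grip_force: 68.3
```

Emit:
play_rows:
  series:
    - [0, [0, 0, 0.03], [0, 0, 0]]
    - [0, [0, 0, 0.03], [0, 0, 0]]
    - [0, [0, 0, 0], [0, 0, 0]]

```text
t: 7.75
tool_pos: [0.5603, -0.1214, 0.197]
tool_rot: [2.308, 2.131, 0.0]
contact_force: [-0.9, 0.4, -0.8]
opening: 0.0135
grip_force: 68.5
```

Emit:
play_rows:
  series:
    - [0, [0, 0, 0.03], [0, 0, 0]]
    - [0, [0, 0, 0.03], [0, 0, 0]]
    - [0, [0, 0, 0], [0, 0, 0]]

```text
t: 8.12
tool_pos: [0.5606, -0.1215, 0.1969]
tool_rot: [2.307, 2.13, 0.001]
contact_force: [-3.8, 1.5, 10.5]
opening: 0.0135
grip_force: 70.0
```

Emit:
play_rows:
  series:
    - [0, [0, 0, 0.03], [0, 0, 0]]
    - [0, [0, 0, 0], [0, 0, 0]]
    - [0, [0, 0, 0], [0, 0, 0]]
    - [0, [0, 0, 0], [0, 0, 0]]

```text
t: 8.62
tool_pos: [0.5607, -0.1215, 0.1969]
tool_rot: [2.307, 2.13, 0.001]
contact_force: [-6.4, 2.2, 15.6]
opening: 0.013
grip_force: 70.7
```

Emit:
play_rows:
  series:
    - [0, [0, 0, -0.3], [0, 0, 0]]
    - [0, [0, 0, -0.6], [0, 0, 0]]
    - [0, [0, 0, -0.3], [0, 0, 0]]
    - [0, [0, 0, 0], [0, 0, 0]]

```text
t: 9.12
tool_pos: [0.561, -0.1216, 0.2537]
tool_rot: [2.306, 2.129, 0.002]
contact_force: [-1.1, -0.2, -1.4]
opening: 0.0133
grip_force: 68.3
```

```bash
python3 -c "
from h import *
print(ctrl.get_obs()['tool_pos'],ctrl.get_obs()['contact_force'])
plan([.5655,.073,.235],-.082,7)"
```

```text
[ 0.56098303 -0.12160854  0.25373732] [-1.13468413 -0.15249804 -1.40635566]
[0.56, -0.03, 0.05] [0.0, 0.0, 0.0]
[0.56, -0.03, 0.05] [0.0, 0.0, 0.0]
[0.56, -0.03, 0.05] [0.0, 0.0, 0.0]
[0.56, -0.03, 0.05] [0.0, 0.0, 0.0]
[0.56, -0.03, 0.05] [0.0, 0.0, 0.0]
[0.56, -0.03, 0.05] [0.0, 0.0, 0.0]
[0.56, -0.03, 0.05] [0.0, 0.0, 0.0]
```

Emit:
play_rows:
  series:
    - [0, [0.3, -0.02, 0.05], [0, 0, 0]]
    - [0, [0.6, -0.03, 0.05], [0, 0, 0]]
    - [0, [0.6, -0.03, 0.05], [0, 0, 0]]
    - [0, [0.6, -0.03, 0.05], [0, 0, 0]]
    - [0, [0.6, -0.03, 0.05], [0, 0, 0]]
    - [0, [0.6, -0.03, 0.05], [0, 0, 0]]
    - [0, [0.6, -0.04, 0.05], [0, 0, 0]]
    - [0, [0, 0, 0], [0, 0, 0]]

```text
t: 10.12
tool_pos: [0.5639, 0.0763, 0.2325]
tool_rot: [-2.302, -2.133, 0.004]
contact_force: [0.6, -1.0, -0.5]
opening: 0.0131
grip_force: 68.3
```

```bash
python3 - <<'E'
from h import *
import pickle
o=ctrl.get_obs();im=imaging.get_image('wrist');pickle.dump((o,im),open('w3.pkl','wb'))
cv2.imwrite('pics/w3.png',im['color']);print(o['tool_pos'])
plan([.5655,.073,.235],-.082,1)
E
```

```text
[0.5638944  0.0763019  0.23253045]
[-0.04, 0.03, -0.04] [-0.02, 0.0, 0.03]
```

View pics/w3.png

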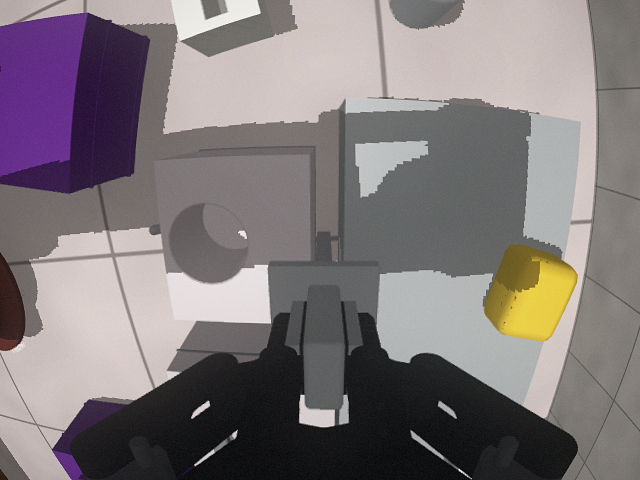

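The wrist view shows the wide gap between the warmer's back edge (col ~309) and the tiers' edge (col ~343). The blade is at cols 317–331, so it needs about +1.5 mm.

Emit:
play_rows:
  series:
    - [0, [-0.04, 0.03, 0], [0, 0, 0]]
    - [0, [0, 0, 0.3], [0, 0, 0]]
    - [0, [0, 0, 0.3], [0, 0, 0]]
    - [0, [0, 0, 0.3], [0, 0, 0]]
    - [0, [0, 0, 0], [0, 0, 0]]

```text
t: 10.8
tool_pos: [0.5652, 0.0716, 0.187]
tool_rot: [-2.306, -2.129, 0.005]
contact_force: [0.2, 0.1, -1.0]
opening: 0.0133
grip_force: 68.3
```

Emit:
play_rows:
  series:
    - [0, [0, 0, 0.3], [0, 0, 0]]
    - [0, [0, 0, 0.3], [0, 0, 0]]
    - [0, [0, 0, 0.2], [0, 0, 0]]
    - [0, [0, 0, 0.1], [0, 0, 0]]
    - [0, [0, 0, 0], [0, 0, 0]]

```text
t: 11.42
tool_pos: [0.5664, 0.0717, 0.1444]
tool_rot: [-2.308, -2.131, 0.001]
contact_force: [0.6, 0.5, -1.9]
opening: 0.0132
grip_force: 68.3
```

Emit:
play_rows:
  series:
    - [0, [0, 0, 0.05], [0, 0, 0]]
    - [0, [0, 0, 0.04], [0, 0, 0]]
    - [0, [0, 0, 0], [0, 0, 0]]

```text
t: 11.8
tool_pos: [0.5666, 0.0717, 0.1403]
tool_rot: [2.308, 2.131, 0.0]
contact_force: [0.2, -0.1, -2.4]
opening: 0.013
grip_force: 68.3
```

Emit:
play_rows:
  series:
    - [0, [0, 0, 0.03], [0, 0, 0]]
    - [0, [0, 0, 0.02], [0, 0, 0]]
    - [0, [0, 0, 0], [0, 0, 0]]

```text
t: 12.18
tool_pos: [0.5666, 0.0717, 0.1377]
tool_rot: [-2.308, -2.131, 0.0]
contact_force: [-0.6, 0.1, -2.1]
opening: 0.0131
grip_force: 68.3
```

Emit:
play_rows:
  series:
    - [0, [0, 0, 0.02], [0, 0, 0]]
    - [0, [0, 0, 0.02], [0, 0, 0]]
    - [0, [0, 0, 0], [0, 0, 0]]

```text
t: 12.55
tool_pos: [0.5667, 0.0718, 0.137]
tool_rot: [2.308, 2.131, -0.0]
contact_force: [-4.5, 0.0, 6.0]
opening: 0.0131
grip_force: 69.2
```

Emit:
play_rows:
  series:
    - [0, [0, 0, -0.02], [0, 0, 0]]
    - [0.5, [0, 0, 0], [0, 0, 0]]
    - [0.5, [0, 0, 0], [0, 0, 0]]
    - [0.5, [0, 0, 0], [0, 0, 0]]
    - [0.5, [0, 0, 0], [0, 0, 0]]

```text
t: 13.18
tool_pos: [0.5666, 0.0718, 0.1367]
tool_rot: [2.308, 2.131, -0.0]
contact_force: [-0.0, -0.0, 0.9]
opening: 0.0428
grip_force: 0.0
```

Emit:
play_rows:
  series:
    - [0.5, [0, 0, -0.2], [0, 0, 0]]
    - [0.5, [0, 0, -0.5], [0, 0, 0]]
    - [0.5, [0, 0, -0.8], [0, 0, 0]]
    - [0.5, [0, 0, -0.8], [0, 0, 0]]
    - [0.5, [0, 0, 0], [0, 0, 0]]
    - [0.5, [0, 0, 0], [0, 0, 0]]

```text
t: 13.92
tool_pos: [0.5665, 0.0718, 0.2519]
tool_rot: [2.308, 2.131, 0.0]
contact_force: [1.3, -0.8, -0.7]
opening: 0.0427
grip_force: 0.0
```

```bash
python3 - <<'E'
from h import *
w=imaging.get_image('wrist')['color'];s=imaging.get_image('scene')['color'];t=imaging.get_image('top')['color']
a=np.hstack([cv2.resize(w,(400,300)),cv2.resize(s,(400,300))])
b=np.hstack([cv2.resize(t[100:280,180:420],(400,300)),cv2.resize(s[120:330,110:390],(400,300))])
cv2.imwrite('pics/end.png',np.vstack([a,b]))
E
```

```text
(no output)
```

View pics/end.png

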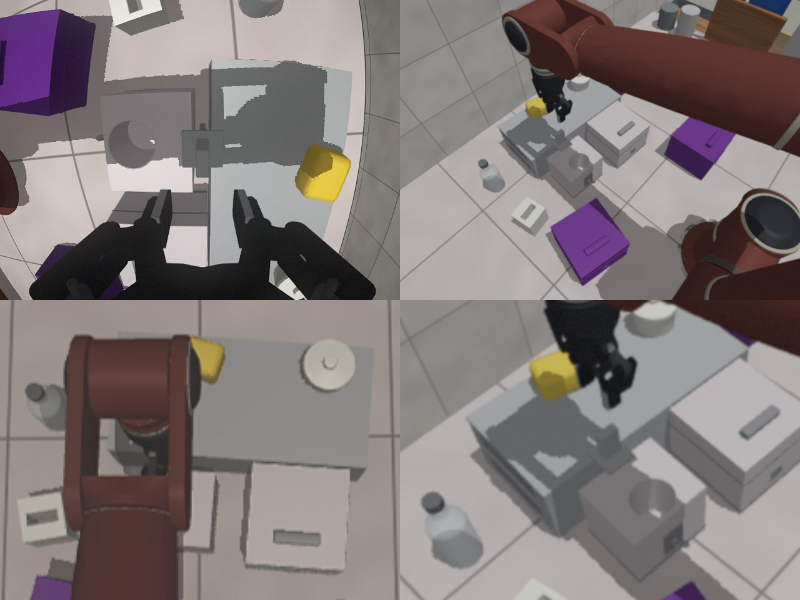

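The gauge stands in the wide gap with its shoulder bridging both tops (wrist panel, about (202,147)). The bottle is still standing where it was, and the gripper is clear of everything.

```bash
python3 -c "
from h import *
print(ctrl.finish_job())"
```

```text
the job is handed in; nothing more can be done
None
```

The blade jammed on the narrow gap behind the steriliser under about 16 N. It now stands in the wide gap behind the bottle warmer with its shoulder on both tops, the bottle was not touched, and the job was handed in at about 14 s.

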